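Tighten the blade-unit nut of an upturned blender jug with a ratchet ring wrench

ROBOT

A 7-joint arm with a two-finger parallel gripper is mounted at the origin on a cart in front of the work surface, level with it; the furniture and walls round the work are solid. World frame = base frame: x ahead of the robot, y to its left, z up, the work surface at z = 0. Lengths are in m, angles in rad, forces in N, time in s.
With the tool pointing down it reaches from about 0.35 to 0.9 m from the base axis. Payload 19.9 kg.
Tool frame: the origin (TCP) lies between the finger pads; the fingertips stand 22 mm ahead of it and the grasp point (between the pads) lies 3 mm ahead of it; z points along the fingers, y is the line along which they close (so a half turn about z gives the same grasp; the last joint's range is limited). The gripper opens to 85 mm and grips with 20 to 120 N. Pads are 22 mm wide; open, the fingers measure 114 mm over their backs; the gripper's body (76 mm by 85 mm) begins 54 mm behind the grasp point. The pads swing forward as they close: fully open they stand 13 mm farther back than shut.
Start: joints at [1.117, 0.417, -0.01, 1.614, 0.005, 1.111, -0.053], TCP at [0.251, -0.572, 0.253] pointing down, gripper open.
Joint ranges: [-2.81, 2.81], [-0.39, 2.02], [-1.27, 1.25], [0.06, 2.57], [-1.19, 4.33], [0.19, 2], [-2.82, 2.82]. Speed limits (rad/s): [1.89, 1.89, 2.39, 2.39, 3.01, 3.01, 3.01].

INTERFACE

Orientations are given as a rotation vector (axis times angle).
In Python, from rig import readout, viewer, r gives the robot as it stands. The module is installed in compiled form; this text tells all that it offers.
- The arm moves only by the tool move_arm, never from a script. Its argument "plan" is a list of rows, each a list of 2 entries, a list of its own where there are three numbers: the shift along the world's x, y, z in mm, then the turn, a rotation vector about the world's x, y, z in degrees. In form: [[[dx, dy, dz], [rx, ry, rz]], ...]. A call has 1 to 12 rows; each row shifts and turns the commanded pose from where the row before left it; what a row does not reach is not made up. A row lasts 1/8 s, in which the tool goes at most 62.5 mm and 10.7 degrees, less where a joint would pass 70% of its speed; a pose out of reach is approached as far as the arm can. A call with a gripper value outside its range is refused whole. "fingers" is the closure, from -1 (fully open) to 1 (shut), set as the call begins (left out, the last holds). The fingers move at their own pace and stop on an object; "squeeze" is the grip in N (left out, the last holds). Time passes only in rows, so rows that do not move let the fingers close. It gives the time, the measured TCP pose, the force, the opening and the grip force at its end, in the units of the state.
- readout.get_obs(): the state, without advancing time (a new reading comes with each control period).
- viewer.camera(name): name is "side" or "top" or "wrist"; returns a dict with "frame" (480x640x3 uint8, red, green, blue), "z_map" (480x640 float32, m along the optical axis (not along the pixel's ray), 0 where there is no reading), "camera_matrix" (3x3 intrinsics, pixels), "T" (4x4, takes a point from camera to world coordinates). Camera axes: x right, y down, z forward; pixel columns grow to the right and rows downward; lengths in m; the calibration is good to about 2 mm. The wrist camera is an equidistant fisheye: a pixel r from the principal point sees the ray r / f radians off the axis. A picture is of the moment at which its call begins.
- r.job_done(): hands the job in; it is judged then, once.
The state is a dict: "clock": time; "qpos": joint angles; "dq": joint speeds; "tau": joint torques, N m; "position": TCP position; "tcp_rot": TCP orientation; "wrist_force": force on the tool from outside, world axes, zero at the start; "ft_torque": the same for the moment, N m; "gripper_width": finger opening in m; "grasp_force": force on a finger pad.
Only numpy, scipy, OpenCV 4.12 (cv2) and the standard library are available. Lean on these libraries where they do the work, as an engineer would, in place of code of your own. Each camera call takes 0.05 s, during which the arm holds its last target. There are 200 camera calls.

TASK

The spare blender jug stands upside down in its service stand with the six-toothed brass blade nut only run up loosely. Fit the red-handled ratchet ring wrench down over the nut and swing it back and forth between two of the jug's lugs (clockwise from above drives, the return slips) until the nut comes up firm on its gasket, but do not force it further and crush the gasket. Keep the wrench on the nut until it is firm, then lay it back flat on the blue mat, and leave the other things where they are.

Things in the scene. Friction and masses are not known exactly. Their poses are not given: they have to be found in the camera images.
- wrench_grip (a point): centre and balance point of the wrench's red grip: 24 mm wide (y), 22 mm high (z), running from 23 mm to +x to 93 mm to -x of here; a black butt 26 mm wide, 27 mm high ends it. The ring is to +x, its axis 95 mm from here; the steel shank between is 14 mm wide. z is up; never turn it over. The ring's underside is 16 mm lower than here: 20 mm above the worktop on the mat
- wrench: the loose ratchet ring wrench, 0.4 kg, 233 mm long, axes as its grip, origin on the ring's axis at its underside. Swung clockwise seen from above it drives; swung back it clicks and slips freely, 20 clicks a turn. At each reversal up to 18 degrees are lost before it bites and 10 more in the play between tabs and teeth
- socket (a point): the drive ring that turns inside the wrench's head (73 mm across, 24 mm high), origin on its axis at the underside. Six tabs, 8 mm wide, point inwards and leave a 32.4 mm bore; axes turn with the ring and the gaps between tabs face +x and every 60 degrees from it. Open right through. It goes along when the wrench swings clockwise and stays behind on the return
- nut_top (a point): centre of the top of the brass nut, 16 mm high: hub 30 mm across with six teeth, 8 mm wide, bevelled on top, 40 mm over their tips. z is up; axes turn with the nut, teeth face +x and every 60 degrees from it. A 14 mm shaft stands 15 mm out of it. The wrench rests on the nut's 50 mm flange, its underside then 16 mm below this point, when its tabs are down between the teeth
- nut (a joint): turn of the nut, rad: starts loose between 0 and 0.9, grows clockwise seen from above. It turns stiffly (0.3 N m, about 3 N at the grip) and stays where it is left. At 2.4 it meets the gasket and from there the torque rises by 12 N m per rad: it is firm from 2.45 to 2.7, where the hand feels 10 N and more; past 2.9 (6 N m) the gasket is crushed. Let go, it springs back to about 2.4
- jug_base (a point): centre, on the nut's axis, of the upturned jug's black base (fixed), 130 mm above the worktop, 132 mm across. Three black lugs stand 22 mm high on it, 45 to 61 mm from the axis, 18 mm wide, at 30, 150 and 270 degrees from x towards y. The wrench's shank goes in a gap between lugs (handiest: the one at +y) and swings 38 degrees to each side of its middle
- mat_center (a point): centre of the top of the blue mat (fixed), 130 mm along its x, 270 mm along its y, 4 mm thick; the wrench lies along y, its ring to -y
- cinnamon_jar: spice jar with a white lid, 47x47x98 mm, origin at its underside; to be left alone
- cocoa_jar: spice jar with a brown lid, 44x44x105 mm, origin at its underside; to be left alone
- kitchen_timer: white digital timer on a dark foot, 48x82x63 mm, origin at its underside; to be left alone
- sauce_choc: brown squeeze bottle, 40x40x139 mm, origin at its underside; to be left alone
- sugar_shaker: white sugar shaker, 49x49x88 mm, origin at its underside; to be left alone

How it is judged:
By the outcome, as a careful person would: the job done as asked, in the order asked, and still so for the second after the job is handed in, with the robot touching nothing.
It also fails if it takes over 67 s, if anything falls off the work surface, if the arm or the gripper's body presses on something with over 40 N, if the wrist force passes 120 N, or if a joint passes its speed limit or range.

## Working session

There is one attempt and no reset: what is moved stays moved. The work goes in short steps, Python scripts to look and compute and a tool call to move; the robot and the scene stay as the last step left them, time stands still between calls to the robot, and variables do not carry over. Pictures are saved under pics/ and viewed, at most 10 in all, crops included, and the job is handed in when it is done.

Besides the shell and the picture viewer there is one more tool, called after "Request:" as name(argument=value, ...) on one line, values as JSON. move_arm: Moves the arm, as the interface text tells. Its arguments: {"type":"object","properties":{"plan":{"type":"array"},"fingers":{"type":"number"},"squeeze":{"type":"number"}},"required":["plan"]}

```bash
mkdir -p pics
cat > h.py <<'E'
import numpy as np, cv2
from rig import readout, viewer, r
def cam(n):
    c=viewer.camera(n); return c
def world(c):
    z=c['z_map']; K=c['camera_matrix']; v,u=np.mgrid[:480,:640]
    P=np.stack([(u-K[0,2])/K[0,0]*z,(v-K[1,2])/K[1,1]*z,z],-1)
    return P@c['T'][:3,:3].T+c['T'][:3,3]
def save(c,name): cv2.imwrite('pics/'+name+'.png',c['frame'][:,:,::-1])
E
python3 - <<'E'
from h import *
o=readout.get_obs(); print({k:np.round(v,3) for k,v in o.items()})
a=cam('top'); b=cam('side'); save(a,'top0'); save(b,'side0')
np.savez('top0.npz',**a); np.savez('side0.npz',**b)
print(a['T'],a['camera_matrix'],b['T'])
W=world(a); hsv=cv2.cvtColor(a['frame'],cv2.COLOR_RGB2HSV)
H,S,V=cv2.split(hsv)
for n,m in dict(red=((H<8)|(H>172))&(S>130)&(V>60),blue=(H>95)&(H<125)&(S>100)&(V>50),brass=(H>15)&(H<32)&(S>90)&(V>80)).items():
    k,l,s,ce=cv2.connectedComponentsWithStats(m.astype(np.uint8))
    for i in range(1,k):
        if s[i,4]>60:
            p=W[(l==i)&(a['z_map']>0)]; print(n,s[i],ce[i].round(1),np.median(p,0).round(3),p.min(0).round(3),p.max(0).round(3))
E
```

```text
{'clock': np.float64(0.0), 'qpos': array([ 1.117,  0.418, -0.01 ,  1.614,  0.005,  1.111, -0.053]), 'dq': array([ 0.001, -0.001, -0.001, -0.   , -0.   , -0.   ,  0.001]), 'tau': array([ 0.0000e+00, -8.6445e+01,  6.7900e-01, -4.3491e+01,  1.9000e-02,
        7.0000e-03,  0.0000e+00]), 'position': array([ 0.251, -0.572,  0.253]), 'tcp_rot': array([-3.074e+00, -6.440e-01,  1.000e-03]), 'wrist_force': array([ 0.057, -0.119,  0.198]), 'ft_torque': array([ 0.001, -0.   ,  0.015]), 'grasp_force': np.float64(0.0), 'gripper_width': np.float64(0.085)}
[[ 0.05420072 -0.92884553  0.36648092 -0.12840212]
 [-0.99852742 -0.05126217  0.01775336 -0.00561094]
 [ 0.00229648 -0.3669035  -0.93025617  1.65518993]
 [ 0.          0.          0.          1.        ]] [[589.77932904   0.         319.49571474]
 [  0.         589.77932904 251.23798463]
 [  0.           0.           1.        ]] [[-0.9994423   0.02948685 -0.01567206  0.51938814]
 [ 0.03106123  0.64861249 -0.76048474  1.15876722]
 [-0.01225921 -0.76054741 -0.64916665  1.12016663]
 [ 0.          0.          0.          1.        ]]
red [202 142  1
[... 972 characters left out ...]
0.794 0.931 0.132] [0.023 0.141 0.016] [0.818 1.007 1.397]
brass [144 169  40  45 608] [165.7 191. ] [0.621 0.467 0.162] [ 0.607  0.447 -0.004] [0.774 0.539 0.216]
brass [ 81 175  30  33 419] [ 96.6 192.4] [0.632 0.689 0.103] [0.616 0.649 0.01 ] [0.716 0.727 0.16 ]
brass [213 203  14  13  89] [219.1 209.4] [0.595 0.322 0.107] [0.576 0.301 0.096] [0.618 0.342 0.114]
brass [353 219  13  14  97] [359.1 226. ] [ 0.544 -0.083  0.147] [ 0.529 -0.101  0.127] [ 0.578 -0.066  0.156]
brass [ 98 299  26  10 182] [110.1 303.5] [ 0.488  0.851 -0.584] [ 0.343  0.604 -0.647] [ 0.499  0.893 -0.015]
brass [213 305  22  23 372] [223.6 314.5] [ 0.462  0.393 -0.57 ] [ 0.343  0.278 -0.666] [ 0.511  0.457 -0.012]
```

View pics/top0.png

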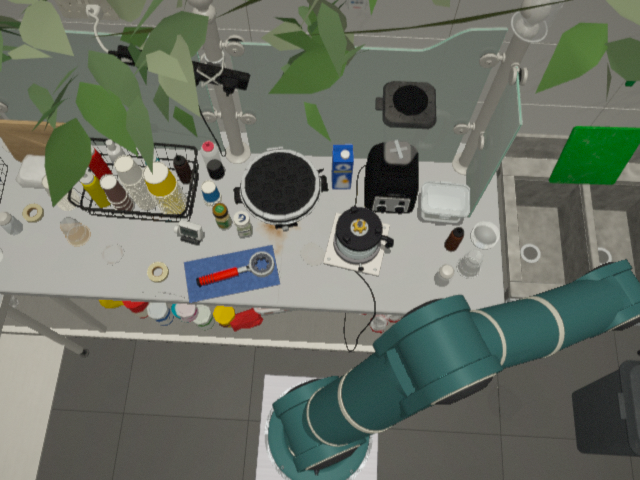

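View pics/side0.png

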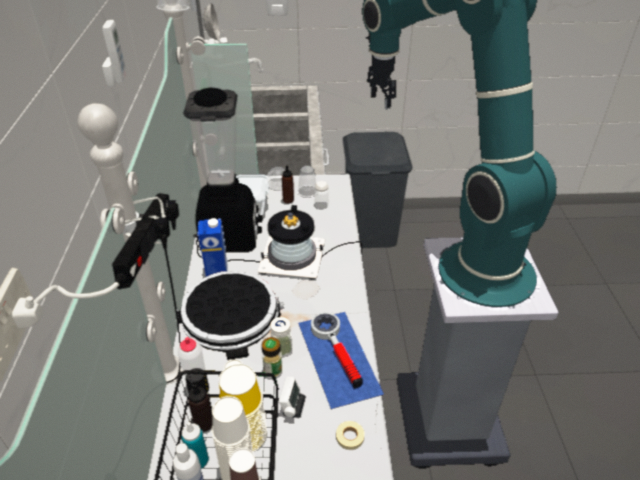

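Top: the wrench lies on the mat with its ring at (261,263) and grip at (218,276). The nut on the jug is at (359,226), about (0.54,-0.08). Moving over the jug for a wrist view.

Request:
move_arm(plan=[[[21,41,12],[0,0,5]],[[21,41,12],[0,0,5]],[[21,41,12],[0,0,5]],[[21,41,12],[0,0,5]],[[21,41,12],[0,0,5]],[[21,41,12],[0,0,5]],[[21,41,12],[0,0,5]],[[21,41,12],[0,0,5]],[[21,41,12],[0,0,5]],[[21,41,12],[0,0,5]],[[21,41,12],[0,0,5]],[[0,0,0],[0,0,0]]], fingers=-1)

```text
clock: 1.6
position: [0.4829, -0.1183, 0.3859]
tcp_rot: [2.424, 1.999, 0.002]
wrist_force: [-0.2, -0.6, 0.0]
gripper_width: 0.0853
grasp_force: 0.0
```

Run:
```python
from h import *
c=cam('wrist'); save(c,'w1'); np.savez('w1.npz',**c); o=readout.get_obs()
print(o['position'],o['tcp_rot'],c['T'].round(3),c['camera_matrix'])
```

```text
[ 0.48209413 -0.12031141  0.38528189] [-2.42766685e+00 -1.99385062e+00 -9.19676203e-05] [[ 0.982 -0.183 -0.051  0.496]
 [-0.19  -0.944 -0.27  -0.05 ]
 [ 0.001  0.274 -0.962  0.506]
 [ 0.     0.     0.     1.   ]] [[371.64829954   0.         324.16427143]
 [  0.         371.64829954 246.09483098]
 [  0.           0.           1.        ]]
```

View pics/w1.png

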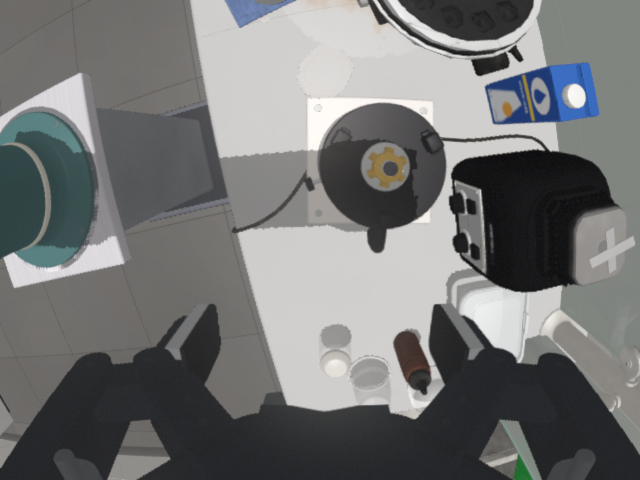

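Wrist view: nut at (386,167) with its teeth showing. Lugs at about (342,138) and (431,142), so the +y gap is open towards the wrench. Measuring these.

```bash
cat >> h.py <<'E'
def fray(c,uv):
    K=c['camera_matrix']; d=(np.asarray(uv,float).reshape(-1,2)-K[:2,2])/[K[0,0],K[1,1]]
    th=np.linalg.norm(d,axis=1,keepdims=True)+1e-9
    return np.hstack([d/th*np.sin(th),np.cos(th)])
def fplane(c,uv,z):
    d=fray(c,uv)@c['T'][:3,:3].T; o=c['T'][:3,3]; return o+d*((z-o[2])/d[:,2:])
def fworld(c):
    v,u=np.mgrid[:480,:640]; R=fray(c,np.stack([u,v],-1)).reshape(480,640,3)
    return (R/R[...,2:]*c['z_map'][...,None])@c['T'][:3,:3].T+c['T'][:3,3]
def teeth(P,cen,r0,r1,n=6):
    d=P[:,:2]-cen; rr=np.hypot(*d.T); m=(rr>r0)&(rr<r1); a=np.arctan2(d[m,1],d[m,0])
    s=np.exp(1j*n*a).mean(); return np.degrees(np.angle(s))/n, abs(s), m.sum()
E
python3 - <<'E'
from h import *
c=dict(np.load('w1.npz')); W=fworld(c); ok=c['z_map']>0
H,S,V=cv2.split(cv2.cvtColor(c['frame'],cv2.COLOR_RGB2HSV))
v,u=np.mgrid[:480,:640]
m=(H>12)&(H<32)&(S>80)&(V>80)&(abs(u-386)<35)&(abs(v-167)<35)
print('brass z',np.percentile(W[m&ok][:,2],[5,25,50,75,95]).round(4), m.sum())
near=(abs(u-386)<75)&(abs(v-165)<70)&ok
print('z hist',np.histogram(W[near][:,2],bins=np.arange(.1,.2,.004)))
zt=np.median(W[m&ok][:,2])
P=fplane(c,np.stack([u[m],v[m]],-1),zt)
# circle through tooth tips
hull=cv2.convexHull(P[:,:2].astype(np.float32)*1000)[:,0]
cen,rad=cv2.minEnclosingCircle(hull); print('nut',cen,rad); cen=np.array(cen)/1000
print('teeth',teeth(P,cen,.0155,.02))
b=(V<75)&(W[...,2]>.12)&(W[...,2]<.14)&near
Q=W[b]; (x,y),rr=cv2.minEnclosingCircle(Q[:,:2].astype(np.float32)*1000); print('base',x,y,rr)
l=(W[...,2]>.146)&near&(np.hypot(W[...,0]-cen[0],W[...,1]-cen[1])>.036)&(np.hypot(W[...,0]-cen[0],W[...,1]-cen[1])<.07)
a=np.degrees(np.arctan2(W[l][:,1]-cen[1],W[l][:,0]-cen[0]));print(np.histogram(a,bins=np.arange(-180,181,10)))
# wrench in top
t=dict(np.load('top0.npz')); K=t['camera_matrix']
def tp(uv,z):
    d=np.c_[(np.asarray(uv,float)-K[:2,2])/K[0,0],np.ones(len(uv))]@t['T'][:3,:3].T; o=t['T'][:3,3]; return o+d*((z-o[2])/d[:,2:])
H,S,V=cv2.split(cv2.cvtColor(t['frame'],cv2.COLOR_RGB2HSV))
m=((H<8)|(H>172))&(S>130)&(V>60)&(abs(u-218)<25)&(abs(v-276)<14)
p=tp(np.stack([u[m],v[m]],-1),.045)[:,:2]; mu=p.mean(0); w,E=np.linalg.eigh(np.cov(p.T)); ax=E[:,1]; ax*=-np.sign(ax[1])
print('red',mu,'axis deg',np.degrees(np.arctan2(ax[1],ax[0])),np.ptp((p-mu)@ax))
print('ring',tp([[261,263]],.04))
E
```

```text
brass z [0.1405 0.1458 0.147  0.1478 0.1487] 763
z hist (array([  42,   37,    0,   78,   21,    0,  851, 9250,  434,   67,  135,
        612,  914,   64,   27,  154,   15,    0,    0,    0,    0,    0,
          0,    0]), array([0.1  , 0.104, 0.108, 0.112, 0.116, 0.12 , 0.124, 0.128, 0.132,
       0.136, 0.14 , 0.144, 0.148, 0.152, 0.156, 0.16 , 0.164, 0.168,
       0.172, 0.176, 0.18 , 0.184, 0.188, 0.192, 0.196]))
nut (552.0023193359375, -84.04354858398438) 19.900955200195312
teeth (np.float64(13.051916656981382), np.float64(0.6744532759511377), np.int64(230))
base 552.1192626953125 -85.36947631835938 65.32989501953125
(array([  0,   0,   0,   0,   0,   0,   0, 143, 146,   2,   0,   0,   0,
         0,   0,   0,   0,   0,   7, 147, 127,   0,   0,   0,   0,   0,
         0,   0,   0,   0,  11, 151, 133,   0,   0,   0]), array([-180, -170, -160, -150, -140, -130, -120, -110, -100,  -90,  -80,
        -70,  -60,  -50,  -40,  -30,  -20,  -10,    0,   10,   20,   30,
         40,   50,   60,   70,   80,   90,  100,  110,  120,  130,  140,
        150,  160,  170,  180]))
red [0.41338604 0.31309472] axis deg -69.69059130177696 0.11260346639947177
ring [[0.46163085 0.19377703 0.04      ]]
```

Request:
move_arm(plan=[[[0,29,-15],[0,0,3.5]],[[0,29,-20],[0,0,3.5]],[[0,29,-20],[0,0,3.5]],[[0,29,-22],[0,0,3.5]],[[0,29,-22],[0,0,3.5]],[[0,29,-22],[0,0,3.5]],[[0,29,-22],[0,0,3.5]],[[0,29,-22],[0,0,3.5]],[[0,25,-20],[0,0,3.5]],[[0,0,0],[0,0,0]],[[0,0,0],[0,0,0]]])

```text
clock: 3.02
position: [0.4815, 0.1349, 0.2002]
tcp_rot: [-1.8, -2.575, 0.001]
wrist_force: [0.3, -1.5, -0.2]
gripper_width: 0.0856
grasp_force: 0.0
```

Run:
```python
from h import *
c=cam('wrist'); np.savez('w2.npz',**c); o=readout.get_obs()
rv=o['tcp_rot']; print(o['position'],rv,'toolx',2*np.degrees(np.arctan2(rv[1],rv[0])))
f=c['frame'][:,:,::-1]; cv2.imwrite('pics/w2.png',f)
```

```text
[0.48179131 0.13464921 0.20046976] [ 1.80039108e+00  2.57407034e+00 -4.36435704e-04] toolx 110.05953767700011
```

View pics/w2.png

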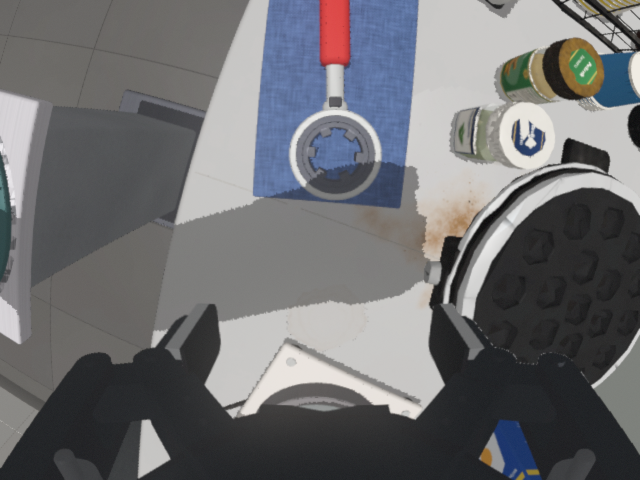

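Ring at (335,153); the tabs are visible against the blue mat. Grip's red starts at (335,65).

Run:
```python
from h import *
c=dict(np.load('w2.npz')); W=fworld(c); v,u=np.mgrid[:480,:640]; ok=c['z_map']>0
near=np.hypot(u-335,v-153)<60
H,S,V=cv2.split(cv2.cvtColor(c['frame'],cv2.COLOR_RGB2HSV))
print('z',np.histogram(W[near&ok][:,2],bins=np.arange(0,.06,.004)))
blue=(H>95)&(H<125)&(S>100)&(V>30)
# outer ring: nonblue, high
m=near&ok&(W[...,2]>.036); P=W[m]
(x,y),rr=cv2.minEnclosingCircle(P[:,:2].astype(np.float32)*1000); print('ring by depth',x,y,rr)
cen=np.array([x,y])/1000
# ring circle by light-grey rim
rim=(S<60)&(V>110)&(np.hypot(u-335,v-153)<47); 
el=cv2.fitEllipse(cv2.convexHull(np.stack([u[rim],v[rim]],-1).astype(np.int32))); print('rim',el, fplane(c,[el[0]],.044))
for zz in (.03,.034,.038):
  q=W[...,2]>zz; a=teeth(W[near&ok&q],cen,.0165,.0195); print('tabs z>',zz,a)
seg=blue&(np.hypot(u-335,v-153)<38)
for zz in (.044,.032,.02):
  P=fplane(c,np.stack([u[seg],v[seg]],-1),zz); mid=fplane(c,[el[0]],.044)[0,:2]
  (a,b),r2=cv2.minEnclosingCircle(P[:,:2].astype(np.float32)*1000)
  print('blue gaps',zz,(a,b,r2),teeth(P,np.array([a,b])/1000,.0155,.0205),teeth(P,mid,.0162,.0195))
red=((H<8)|(H>172))&(S>130)&(V>60)&(abs(u-335)<40)&(v<90)
P=fplane(c,np.stack([u[red],v[red]],-1),.047)[:,:2]
mu=P.mean(0);w,E=np.linalg.eigh(np.cov(P.T));ax=E[:,1]*-np.sign(E[1,1]);print('axis',np.degrees(np.arctan2(ax[1],ax[0])),mu,'front end dist',((P-cen)@ax).max(), 'line offset ring',(cen-mu)@[-ax[1],ax[0]])
cv2.imwrite('pics/crop.png',cv2.resize(c['frame'][100:205,280:390,::-1],None,fx=5,fy=5,interpolation=2))
```

```text
z (array([4978,  582,   42,   52,   61,  158, 4343,  572,    0,    0,    0,
          0,    0,    0]), array([0.   , 0.004, 0.008, 0.012, 0.016, 0.02 , 0.024, 0.028, 0.032,
       0.036, 0.04 , 0.044, 0.048, 0.052, 0.056]))
ring by depth 0.0 0.0 0.0
rim ((334.8612365722656, 153.32139587402344), (92.61459350585938, 92.91020202636719), 11.48027229309082) [[0.46801262 0.19520966 0.044     ]]
tabs z> 0.03 (np.float64(nan), np.float64(nan), np.int64(0))
tabs z> 0.034 (np.float64(nan), np.float64(nan), np.int64(0))
tabs z> 0.038 (np.float64(nan), np.float64(nan), np.int64(0))
blue gaps 0.044 (467.8308410644531, 195.18963623046875, 18.31144905090332) (np.float64(-16.22104577934001), np.float64(0.69002624675929), np.int64(196)) (np.float64(-16.323769546401643), np.float64(0.6857498935744502), np.int64(145))
blue gaps 0.032 (468.26116943359375, 194.97764587402344, 19.108020782470703) (np.float64(-15.867778775427468), np.float64(0.6939134956733607), np.int64(231)) (np.float64(-16.171283306685766), np.float64(0.6725193229218754), np.int64(187))
blue gaps 0.02 (468.69158935546875, 194.76571655273438, 19.90469741821289) (np.float64(-15.733489567568666), np.float64(0.6822963113409679), np.int64(271)) (np.float64(-15.71234945892086), np.float64(0.6436668535663997), np.int64(200))
axis -69.52415596314403 [0.43585976 0.28142278] front end dist -0.08495214283213877 line offset ring -0.5067672240460128h.py:21: RuntimeWarning: Mean of empty slice.
  s=np.exp(1j*n*a).mean(); return np.degrees(np.angle(s))/n, abs(s), m.sum()
  ret = ret.dtype.type(ret / rcount)
```

View pics/crop.png

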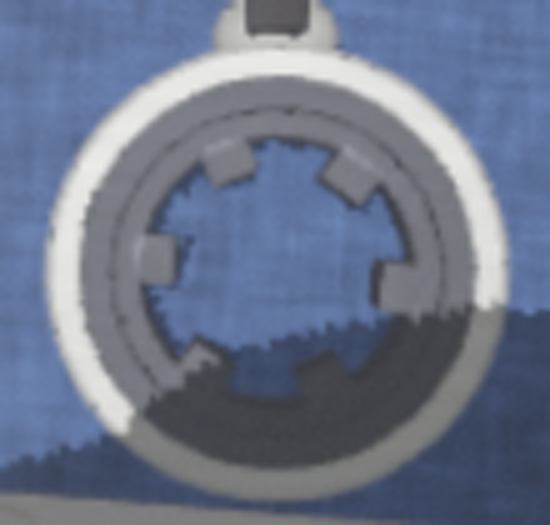

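Run:
```python
from h import *
c=dict(np.load('w2.npz')); v,u=np.mgrid[:480,:640]
H,S,V=cv2.split(cv2.cvtColor(c['frame'],cv2.COLOR_RGB2HSV))
blue=(H>95)&(H<125)&(S>100)&(V>30)
cen=fplane(c,[[334.9,153.3]],.028)[0,:2]; print('ring',cen)
seg=blue&(np.hypot(u-335,v-153)<38)
for zz in (.028,.016,.004):
  P=fplane(c,np.stack([u[seg],v[seg]],-1),zz)
  (a,b),r2=cv2.minEnclosingCircle(P[:,:2].astype(np.float32)*1000)
  print('gaps',zz,(a,b,r2),teeth(P,np.array([a,b])/1000,.0158,.0205),teeth(P,cen,.0165,.02))
red=((H<8)|(H>172))&(S>130)&(V>60)&(abs(u-335)<40)&(v<90)
P=fplane(c,np.stack([u[red],v[red]],-1),.028)[:,:2]
mu=P.mean(0);w,E=np.linalg.eigh(np.cov(P.T));ax=E[:,1];ax*=-np.sign(ax[1]);d=P-cen
print('axis',np.degrees(np.arctan2(ax[1],ax[0])),mu,'dist',(d@ax).max(),'line off',(cen-mu)@[-ax[1],ax[0]])
g=cen-.095*ax; m2=cen-mu; print('grip',g,'axis ring-mu',np.degrees(np.arctan2(m2[1],m2[0])))
```

```text
ring [0.46861949 0.19495439]
gaps 0.028 (468.4046630859375, 194.906982421875, 19.37356185913086) (np.float64(-15.939782337872577), np.float64(0.6904552268857788), np.int64(227)) (np.float64(-16.097617916369334), np.float64(0.6881392254422994), np.int64(190))
gaps 0.016 (468.8350524902344, 194.6949920654297, 20.170181274414062) (np.float64(-15.820762213995943), np.float64(0.6830406500793214), np.int64(264)) (np.float64(-15.743007325455386), np.float64(0.6808458497516848), np.int64(208))
gaps 0.004 (469.2655334472656, 194.48291015625, 20.966787338256836) (np.float64(-15.721795734300912), np.float64(0.6628567785961325), np.int64(285)) (np.float64(-15.620214391422836), np.float64(0.6460558164293122), np.int64(205))
axis -69.52415596314401 [0.4343224  0.28708832] dist -0.07026337958204516 line off -9.940985534916125e-05
grip [0.4353873  0.28395226] axis ring-mu -69.58209247139659
```

Request:
move_arm(plan=[[[-8,25,-15],[0,0,0.4]],[[-8,25,-15],[0,0,0]],[[-8,25,-15],[0,0,0]],[[-8,25,-15],[0,0,0]],[[-8,25,-15],[0,0,0]],[[-6,24,-15],[0,0,0]],[[0,0,-20],[0,0,0]],[[0,0,-20],[0,0,0]],[[0,0,-20],[0,0,0]],[[0,0,-15],[0,0,0]],[[0,0,-5],[0,0,0]],[[0,0,0],[0,0,0]]])

```text
clock: 4.58
position: [0.4357, 0.2845, 0.0302]
tcp_rot: [-1.789, -2.582, 0.0]
wrist_force: [-0.0, 0.4, 0.2]
gripper_width: 0.0852
grasp_force: 0.0
```

```bash
cat > st.py <<'E'
from h import *
o=readout.get_obs(); rv=o['tcp_rot']
R=cv2.Rodrigues(np.array(rv))[0]
print(round(o['clock'],2),(o['position']*1000).round(1),'toolx',round(np.degrees(np.arctan2(R[1,0],R[0,0])),2),'tilt',R[:2,2].round(3),o['wrist_force'].round(1),o['ft_torque'].round(2),round(o['gripper_width'],4),round(o['grasp_force'],1))
E
python3 st.py
```

```text
4.58 [435.7 284.5  30.2] toolx 110.55 tilt [-0. -0.] [-0.   0.4  0.2] [-0.02 -0.   -0.02] 0.0852 0.0
```

Request:
move_arm(plan=[[[0,0,0],[0,0,0]],[[0,0,0],[0,0,0]],[[0,0,0],[0,0,0]],[[0,0,0],[0,0,0]],[[0,0,0],[0,0,0]],[[0,0,0],[0,0,0]],[[0,0,10],[0,0,0]],[[0,0,10],[0,0,0]],[[0,0,0],[0,0,0]]], fingers=1, squeeze=70)

```text
clock: 5.7
position: [0.4361, 0.2847, 0.0511]
tcp_rot: [1.789, 2.581, 0.002]
wrist_force: [-0.5, -0.4, -5.0]
gripper_width: 0.0226
grasp_force: 69.3
```

```bash
python3 st.py
```

```text
5.7 [436.1 284.7  51.1] toolx 110.54 tilt [0.001 0.001] [-0.5 -0.4 -5. ] [-0.01  0.01  0.02] 0.0226 69.3
```

Request:
move_arm(plan=[[[0,0,45],[0,0,0]],[[0,0,45],[0,0,0]],[[0,0,45],[0,0,0]],[[0,0,45],[0,0,0]],[[16,-34,0],[0,0,-4]],[[17,-35,0],[0,0,-4]],[[17,-35,0],[0,0,-4]],[[17,-35,0],[0,0,-4]],[[17,-35,0],[0,0,-4]],[[17,-35,0],[0,0,-4]],[[17,-35,0],[0,0,-4]],[[15,-32,0],[0,0,-3]]])

```text
clock: 7.2
position: [0.5695, 0.0066, 0.2301]
tcp_rot: [-2.418, -2.006, 0.0]
wrist_force: [0.1, 0.5, -4.7]
gripper_width: 0.0231
grasp_force: 70.5
```

```bash
python3 st.py
python3 - <<'E'
from h import *
c=cam('side'); np.savez('s3.npz',**c); t=cam('top'); np.savez('t3.npz',**t)
w=cam('wrist')
a=cv2.resize(c['frame'][170:290,230:390],(640,480),interpolation=2)
b=cv2.resize(t['frame'][160:280,280:440],(640,480),interpolation=2)
cv2.imwrite('pics/m3.png',cv2.resize(np.vstack([np.hstack([a,b]),np.hstack([w['frame'],w['frame']*0])]),(800,600))[:,:,::-1])
E
```

```text
7.2 [569.5   6.6 230.1] toolx 79.37 tilt [-0. -0.] [ 0.1  0.5 -4.7] [ 0.09 -0.04  0.04] 0.0231 70.5
```

View pics/m3.png

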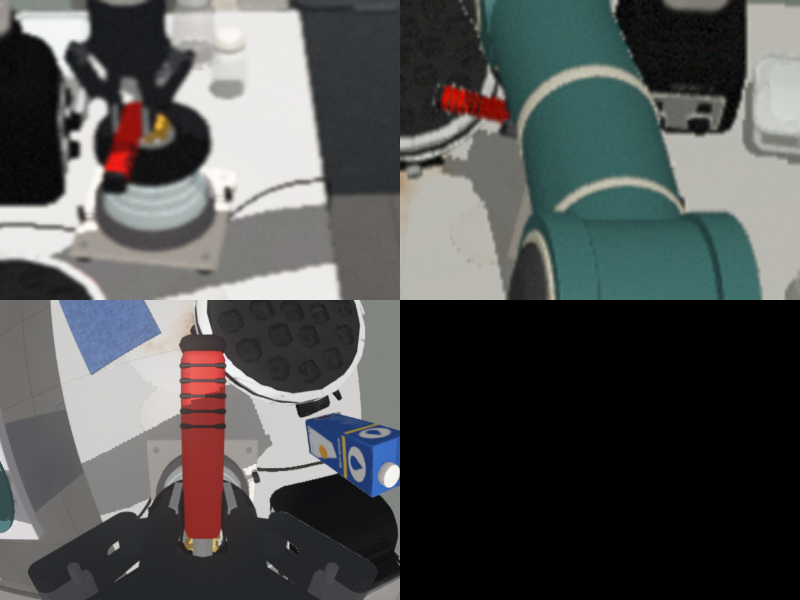

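Grasp is aligned in the wrist view (grip at column ~324), and the ring hides the nut. Correcting y and descending.

Request:
move_arm(plan=[[[0,2.5,-15],[0,0,0]],[[0,0,-15],[0,0,0]],[[0,0,-15],[0,0,0]],[[0,0,-6],[0,0,0]],[[0,0,-3],[0,0,0]],[[0,0,-3],[0,0,0]],[[0,0,0],[0,0,0]]])

```text
clock: 8.22
position: [0.569, 0.0109, 0.1734]
tcp_rot: [2.414, 2.01, 0.0]
wrist_force: [2.5, -1.0, -5.9]
gripper_width: 0.0225
grasp_force: 70.3
```

```bash
python3 st.py
```

```text
8.22 [569.   10.9 173.4] toolx 79.55 tilt [ 0. -0.] [ 2.5 -1.  -5.9] [-0.02 -0.37  0.16] 0.0225 70.3
```

Request:
move_arm(plan=[[[0,0,-2],[0,0,0]],[[0,0,-2],[0,0,0]],[[0,0,0],[0,0,0]]])

```text
clock: 8.6
position: [0.5689, 0.0109, 0.1694]
tcp_rot: [2.414, 2.01, 0.0]
wrist_force: [2.3, -1.4, -2.4]
gripper_width: 0.0227
grasp_force: 70.9
```

```bash
python3 st.py
```

```text
8.6 [568.9  10.9 169.4] toolx 79.55 tilt [ 0. -0.] [ 2.3 -1.4 -2.4] [-0.56 -0.55  0.26] 0.0227 70.9
```

Request:
move_arm(plan=[[[1,-1.2,0],[0,0,0]],[[0,0,-2],[0,0,0]],[[0,0,-2],[0,0,0]],[[0,0,0],[0,0,0]]])

```text
clock: 9.1
position: [0.5696, 0.0099, 0.165]
tcp_rot: [-2.414, -2.01, 0.001]
wrist_force: [1.7, 0.7, -4.8]
gripper_width: 0.023
grasp_force: 70.6
```

```bash
python3 st.py
```

```text
9.1 [569.6   9.9 165. ] toolx 79.55 tilt [-0.001  0.   ] [ 1.7  0.7 -4.8] [-0.01 -0.1   0.04] 0.023 70.6
```

Request:
move_arm(plan=[[[0.3,0,-2],[0,0,0]],[[0,0,-2],[0,0,0]],[[0,0,-2],[0,0,0]],[[0,0,-1],[0,0,0]],[[0,0,0],[0,0,0]]])

```text
clock: 9.72
position: [0.5701, 0.0099, 0.1584]
tcp_rot: [2.414, 2.01, -0.0]
wrist_force: [-1.3, 0.7, -2.6]
gripper_width: 0.0228
grasp_force: 71.1
```

```bash
python3 st.py
```

```text
9.72 [570.1   9.9 158.4] toolx 79.56 tilt [-0. -0.] [-1.3  0.7 -2.6] [-0.08  0.26 -0.11] 0.0228 71.1
```

Ring is seated over the teeth (z 158.4, about 1.4 mm above full seat). First drive stroke, clockwise.

Request:
move_arm(plan=[[[6.5,-1.4,-0.5],[0,0,-4]],[[6.4,-1.9,-0.3],[0,0,-4]],[[6.2,-2.3,0],[0,0,-4]],[[6.1,-2.8,0],[0,0,-4]],[[5.9,-3.2,0],[0,0,-4]],[[5.6,-3.6,0],[0,0,-4]],[[5.3,-4.0,0],[0,0,-4]],[[5.1,-4.3,0],[0,0,-4]],[[2.4,-2.3,0],[0,0,-2]],[[0,0,0],[0,0,0]]])

```text
clock: 10.98
position: [0.6198, -0.0158, 0.1578]
tcp_rot: [2.896, 1.217, 0.001]
wrist_force: [1.1, 1.7, 3.5]
gripper_width: 0.0228
grasp_force: 71.6
```

```bash
python3 st.py
```

```text
10.97 [619.8 -15.8 157.8] toolx 45.59 tilt [0.001 0.   ] [1.1 1.7 3.5] [-0.19  0.24  0.18] 0.0228 71.6
```

```bash
cat > arc.py <<'E'
import sys,numpy as np
a0,a1,n=map(float,sys.argv[1:4]); r=95.4
a=np.linspace(a0,a1,int(n)+1); p=r*np.c_[np.cos(np.radians(a)),np.sin(np.radians(a))]
print([[[round(float(x),1),round(float(y),1),0],[0,0,round((a1-a0)/n,2)]] for x,y in np.diff(p.round(1),axis=0)])
E
python3 arc.py 45.5 115.5 11; python3 arc.py 115.5 91.5 5; python3 arc.py 91.5 45.5 11
```

```text
[[[-8.0, 7.0, 0], [0, 0, 6.36]], [[-8.7, 6.1, 0], [0, 0, 6.36]], [[-9.3, 5.1, 0], [0, 0, 6.36]], [[-9.8, 4.0, 0], [0, 0, 6.36]], [[-10.2, 2.9, 0], [0, 0, 6.36]], [[-10.4, 1.7, 0], [0, 0, 6.36]], [[-10.6, 0.6, 0], [0, 0, 6.36]], [[-10.5, -0.6, 0], [0, 0, 6.36]], [[-10.5, -1.8, 0], [0, 0, 6.36]], [[-10.2, -2.9, 0], [0, 0, 6.36]], [[-9.8, -4.0, 0], [0, 0, 6.36]]]
[[[7.4, 3.1, 0], [0, 0, -4.8]], [[7.6, 2.6, 0], [0, 0, -4.8]], [[7.7, 1.8, 0], [0, 0, -4.8]], [[7.9, 1.2, 0], [0, 0, -4.8]], [[8.0, 0.6, 0], [0, 0, -4.8]]]
[[[7.0, -0.1, 0], [0, 0, -4.18]], [[6.9, -0.6, 0], [0, 0, -4.18]], [[6.9, -1.1, 0], [0, 0, -4.18]], [[6.8, -1.5, 0], [0, 0, -4.18]], [[6.6, -2.1, 0], [0, 0, -4.18]], [[6.5, -2.6, 0], [0, 0, -4.18]], [[6.3, -3.0, 0], [0, 0, -4.18]], [[6.0, -3.5, 0], [0, 0, -4.18]], [[5.8, -3.9, 0], [0, 0, -4.18]], [[5.4, -4.3, 0], [0, 0, -4.18]], [[5.2, -4.7, 0], [0, 0, -4.18]]]
```

Request:
move_arm(plan=[[[-8.0,7.0,0.3],[0,0,6.36]],[[-8.7,6.1,0],[0,0,6.36]],[[-9.3,5.1,0],[0,0,6.36]],[[-9.8,4.0,0],[0,0,6.36]],[[-10.2,2.9,0],[0,0,6.36]],[[-10.4,1.7,0],[0,0,6.36]],[[-10.6,0.6,0],[0,0,6.36]],[[-10.5,-0.6,0],[0,0,6.36]],[[-10.5,-1.8,0],[0,0,6.36]],[[-10.2,-2.9,0],[0,0,6.36]],[[-9.8,-4.0,0],[0,0,6.36]],[[0,0,0],[0,0,0]]])

```text
clock: 12.48
position: [0.5115, 0.002, 0.158]
tcp_rot: [1.675, 2.657, 0.0]
wrist_force: [-0.1, 1.9, 0.6]
gripper_width: 0.0223
grasp_force: 71.3
```

```bash
cat >> st.py <<'E'
d=o['position'][:2]-[.5528,-.0839]; F=o['wrist_force']
print('handle',np.degrees(np.arctan2(d[1],d[0])).round(2),'r',np.hypot(*d).round(4),'T about nut',(d[0]*F[1]-d[1]*F[0]+o['ft_torque'][2]).round(2))
E
python3 st.py
```

```text
12.47 [511.5   2.  158. ] toolx 115.53 tilt [ 0.001 -0.   ] [-0.1  1.9  0.6] [ 0.03 -0.17  0.03] 0.0223 71.3
handle 115.69 r 0.0953 T about nut -0.04
```

Request:
move_arm(plan=[[[7.4,3.1,0],[0,0,-4.8]],[[7.6,2.6,0],[0,0,-4.8]],[[7.7,1.8,0],[0,0,-4.8]],[[7.9,1.2,0],[0,0,-4.8]],[[8.0,0.6,0],[0,0,-4.8]]])

```text
clock: 13.1
position: [0.5506, 0.0115, 0.1578]
tcp_rot: [2.197, 2.245, -0.001]
wrist_force: [-1.2, -1.8, 2.1]
gripper_width: 0.0227
grasp_force: 71.4
```

```bash
python3 st.py
```

```text
13.1 [550.6  11.5 157.8] toolx 91.23 tilt [-0.    -0.001] [-1.2 -1.8  2.1] [-0.86  0.19  0.17] 0.0227 71.4
handle 91.31 r 0.0954 T about nut 0.29
```

Request:
move_arm(plan=[[[7.0,-0.1,0],[0,0,-4.18]],[[6.9,-0.6,0],[0,0,-4.18]],[[6.9,-1.1,0],[0,0,-4.18]],[[6.8,-1.5,0],[0,0,-4.18]],[[6.6,-2.1,0],[0,0,-4.18]],[[6.5,-2.6,0],[0,0,-4.18]],[[6.3,-3.0,0],[0,0,-4.18]],[[6.0,-3.5,0],[0,0,-4.18]]])

```text
clock: 14.1
position: [0.6036, -0.0031, 0.1578]
tcp_rot: [2.75, 1.519, -0.0]
wrist_force: [-0.1, -0.6, 3.1]
gripper_width: 0.0224
grasp_force: 71.5
```

```bash
python3 st.py
```

```text
14.1 [603.6  -3.1 157.8] toolx 57.82 tilt [-0. -0.] [-0.1 -0.6  3.1] [-0.59  0.43  0.29] 0.0224 71.5
handle 57.86 r 0.0955 T about nut 0.26
```

Request:
move_arm(plan=[[[5.8,-3.9,0],[0,0,-4.18]],[[5.4,-4.3,0],[0,0,-4.18]],[[5.2,-4.7,0],[0,0,-4.18]]])

```text
clock: 14.48
position: [0.62, -0.016, 0.1578]
tcp_rot: [2.899, 1.209, -0.0]
wrist_force: [-1.2, -1.4, 3.5]
gripper_width: 0.0226
grasp_force: 71.4
```

```bash
python3 st.py
```

```text
14.47 [620.  -16.  157.8] toolx 45.28 tilt [-0. -0.] [-1.2 -1.4  3.5] [-0.58  0.5   0.28] 0.0226 71.4
handle 45.29 r 0.0955 T about nut 0.27
```

Request:
move_arm(plan=[[[-8.0,7.0,0.2],[0,0,6.36]],[[-8.7,6.1,0],[0,0,6.36]],[[-9.3,5.1,0],[0,0,6.36]],[[-9.8,4.0,0],[0,0,6.36]],[[-10.2,2.9,0],[0,0,6.36]],[[-10.4,1.7,0],[0,0,6.36]],[[-10.6,0.6,0],[0,0,6.36]],[[-10.5,-0.6,0],[0,0,6.36]],[[-10.5,-1.8,0],[0,0,6.36]],[[-10.2,-2.9,0],[0,0,6.36]],[[-9.8,-4.0,0],[0,0,6.36]],[[0,0,0],[0,0,0]]])

```text
clock: 15.98
position: [0.5117, 0.0022, 0.1581]
tcp_rot: [1.68, 2.654, 0.001]
wrist_force: [1.1, 1.6, 0.6]
gripper_width: 0.0225
grasp_force: 71.2
```

Request:
move_arm(plan=[[[7.4,3.1,0],[0,0,-4.8]],[[7.6,2.6,0],[0,0,-4.8]],[[7.7,1.8,0],[0,0,-4.8]],[[7.9,1.2,0],[0,0,-4.8]],[[8.0,0.6,0],[0,0,-4.8]]])

```text
clock: 16.6
position: [0.5508, 0.0116, 0.1579]
tcp_rot: [2.2, 2.242, -0.001]
wrist_force: [-0.4, -2.6, 1.8]
gripper_width: 0.0227
grasp_force: 71.3
```

```bash
python3 st.py
```

```text
16.6 [550.8  11.6 157.9] toolx 91.09 tilt [-0. -0.] [-0.4 -2.6  1.8] [-0.89  0.13  0.23] 0.0227 71.3
handle 91.19 r 0.0955 T about nut 0.27
```

Request:
move_arm(plan=[[[7.0,-0.1,0],[0,0,-4.18]],[[6.9,-0.6,0],[0,0,-4.18]]])

```text
clock: 16.85
position: [0.5647, 0.0108, 0.1579]
tcp_rot: [2.357, 2.076, -0.001]
wrist_force: [-1.1, -3.0, 2.4]
gripper_width: 0.0226
grasp_force: 71.3
```

```bash
python3 st.py
```

```text
16.85 [564.7  10.8 157.9] toolx 82.75 tilt [-0.    -0.001] [-1.1 -3.   2.4] [-0.8   0.17  0.28] 0.0226 71.3
handle 82.85 r 0.0955 T about nut 0.35
```

Request:
move_arm(plan=[[[6.9,-1.1,0],[0,0,-4.18]],[[6.8,-1.5,0],[0,0,-4.18]]])

```text
clock: 17.1
position: [0.5784, 0.0081, 0.1579]
tcp_rot: [2.502, 1.899, -0.001]
wrist_force: [-0.0, -2.2, 1.5]
gripper_width: 0.0226
grasp_force: 71.3
```

```bash
python3 st.py
```

```text
17.1 [578.4   8.1 157.9] toolx 74.39 tilt [-0.    -0.001] [-0.  -2.2  1.5] [-0.93  0.31  0.32] 0.0226 71.3
handle 74.46 r 0.0955 T about nut 0.26
```

Request:
move_arm(plan=[[[6.6,-2.1,0],[0,0,-4.18]],[[6.5,-2.6,0],[0,0,-4.18]]])

```text
clock: 17.35
position: [0.5913, 0.0036, 0.1578]
tcp_rot: [2.634, 1.712, -0.001]
wrist_force: [-3.0, -0.8, 3.0]
gripper_width: 0.0225
grasp_force: 71.5
```

```bash
python3 st.py
```

```text
17.35 [591.3   3.6 157.8] toolx 66.05 tilt [-0.001 -0.001] [-3.  -0.8  3. ] [-0.52  0.85  0.5 ] 0.0225 71.5
handle 66.26 r 0.0956 T about nut 0.74
```

Torque has started to rise at the gasket. Small steps from here.

Request:
move_arm(plan=[[[3.1,-1.4,0],[0,0,-2]],[[3.0,-1.5,0],[0,0,-2]],[[0,0,0],[0,0,0]]])

```text
clock: 17.73
position: [0.5968, 0.0009, 0.1578]
tcp_rot: [-2.687, -1.627, 0.001]
wrist_force: [-5.0, 1.9, 3.1]
gripper_width: 0.0226
grasp_force: 71.7
```

```bash
python3 st.py
```

```text
17.73 [596.8   0.9 157.8] toolx 62.37 tilt [-0.001  0.   ] [-5.   1.9  3.1] [-0.09  1.06  0.49] 0.0226 71.7
handle 62.57 r 0.0956 T about nut 1.01
```

Request:
move_arm(plan=[[[2.9,-1.5,0],[0,0,-2]],[[2.1,-1.1,0],[0,0,-1.5]],[[0,0,0],[0,0,0]]])

```text
clock: 18.1
position: [0.6016, -0.0017, 0.1578]
tcp_rot: [-2.735, -1.544, 0.001]
wrist_force: [-5.5, 2.0, 2.6]
gripper_width: 0.0229
grasp_force: 71.8
```

```bash
python3 st.py
```

```text
18.1 [601.6  -1.7 157.8] toolx 58.91 tilt [-0.001  0.   ] [-5.5  2.   2.6] [-0.07  1.28  0.9 ] 0.0229 71.8
handle 59.3 r 0.0956 T about nut 1.45
```

Firm: about 1.45 N m (15 N at the hand). Backing off to unload, then lifting.

```bash
python3 arc.py 59.3 75.3 5
```

```text
[[[-4.6, 2.6, 0], [0, 0, 3.2]], [[-4.8, 2.3, 0], [0, 0, 3.2]], [[-5.0, 2.1, 0], [0, 0, 3.2]], [[-5.0, 1.8, 0], [0, 0, 3.2]], [[-5.1, 1.5, 0], [0, 0, 3.2]]]
```

Request:
move_arm(plan=[[[-4.6,2.6,0],[0,0,3.2]],[[-4.8,2.3,0],[0,0,3.2]],[[-5.0,2.1,0],[0,0,3.2]],[[-5.0,1.8,0],[0,0,3.2]],[[-5.1,1.5,0],[0,0,3.2]],[[0,0,0],[0,0,0]]])

```text
clock: 18.85
position: [0.5778, 0.0081, 0.1582]
tcp_rot: [2.494, 1.909, 0.001]
wrist_force: [0.3, 0.8, 0.5]
gripper_width: 0.0222
grasp_force: 71.2
```

```bash
python3 st.py
```

```text
18.85 [577.8   8.1 158.2] toolx 74.86 tilt [0.001 0.   ] [0.3 0.8 0.5] [-0.24 -0.16  0.07] 0.0222 71.2
handle 74.8 r 0.0953 T about nut 0.05
```

Request:
move_arm(plan=[[[0,0,3],[0,0,0]],[[0,0,4],[0,0,0]],[[0,0,5],[0,0,0]],[[0,0,8],[0,0,0]],[[0,0,15],[0,0,0]],[[0,0,20],[0,0,0]],[[0,0,20],[0,0,0]],[[0,0,0],[0,0,0]]])

```text
clock: 19.85
position: [0.5781, 0.0083, 0.2349]
tcp_rot: [2.492, 1.909, 0.003]
wrist_force: [-0.4, -0.5, -3.5]
gripper_width: 0.0225
grasp_force: 70.7
```

```bash
python3 st.py
```

```text
19.85 [578.1   8.3 234.9] toolx 74.9 tilt [ 0.003 -0.   ] [-0.4 -0.5 -3.5] [0.01 0.01 0.03] 0.0225 70.7
handle 74.63 r 0.0956 T about nut 0.06
```

Request:
move_arm(plan=[[[-16,31,0],[0,0,4]],[[-16,31,0],[0,0,4]],[[-16,31,0],[0,0,4]],[[-16,31,0],[0,0,4]],[[-16,31,0],[0,0,4]],[[-16,31,0],[0,0,4]],[[-16,30,0],[0,0,4]],[[-16,30,0],[0,0,4]],[[-14,30,0],[0,0,3.6]],[[0,0,-35],[0,0,0]],[[0,0,-35],[0,0,0]],[[0,0,0],[0,0,0]]])

```text
clock: 21.35
position: [0.4335, 0.2845, 0.1614]
tcp_rot: [-1.786, -2.582, 0.005]
wrist_force: [-0.1, 0.3, -3.5]
gripper_width: 0.023
grasp_force: 70.4
```

```bash
python3 st.py
```

```text
21.35 [433.5 284.5 161.4] toolx 110.67 tilt [-0.004 -0.002] [-0.1  0.3 -3.5] [ 0.    0.   -0.01] 0.023 70.4
handle 107.94 r 0.3872 T about nut -0.0
```

Request:
move_arm(plan=[[[0,0,-35],[0,0,0]],[[0,0,-35],[0,0,0]],[[0,0,-30],[0,0,0]],[[0,0,-15],[0,0,0]],[[0,0,-10],[0,0,0]],[[0,0,-4],[0,0,0]],[[0,0,0],[0,0,0]]])

```text
clock: 22.22
position: [0.4357, 0.2844, 0.0345]
tcp_rot: [1.79, 2.581, 0.001]
wrist_force: [-0.1, 0.2, -4.2]
gripper_width: 0.0227
grasp_force: 70.5
```

```bash
python3 st.py
```

```text
22.23 [435.7 284.4  34.5] toolx 110.51 tilt [0.001 0.   ] [-0.1  0.2 -4.2] [ 0.01  0.   -0.03] 0.0227 70.5
handle 107.64 r 0.3865 T about nut -0.02
```

Request:
move_arm(plan=[[[0,0,-2],[0,0,0]],[[0,0,-1.5],[0,0,0]],[[0,0,-0.5],[0,0,0]],[[0,0,0],[0,0,0]]])

```text
clock: 22.72
position: [0.4356, 0.2842, 0.0307]
tcp_rot: [1.79, 2.581, 0.0]
wrist_force: [-3.7, -4.1, 13.4]
gripper_width: 0.0224
grasp_force: 73.0
```

```bash
python3 st.py
```

```text
22.73 [435.6 284.2  30.7] toolx 110.51 tilt [ 0.001 -0.   ] [-3.7 -4.1 13.4] [-0.8   0.88 -0.02] 0.0224 73.0
handle 107.66 r 0.3863 T about nut 1.83
```

Request:
move_arm(plan=[[[0,0,0],[0,0,0]],[[0,0,0],[0,0,0]],[[0,0,0],[0,0,0]],[[0,0,0],[0,0,0]],[[0,0,0],[0,0,0]],[[0,0,10],[0,0,0]],[[0,0,30],[0,0,0]],[[0,0,40],[0,0,0]],[[0,0,50],[0,0,0]],[[0,0,50],[0,0,0]],[[0,0,20],[0,0,0]],[[0,0,0],[0,0,0]]], fingers=-1)

```text
clock: 24.22
position: [0.4358, 0.2845, 0.2318]
tcp_rot: [1.79, 2.58, 0.004]
wrist_force: [0.2, 0.1, -0.2]
gripper_width: 0.0856
grasp_force: 0.0
```

```bash
python3 st.py
python3 - <<'E'
from h import *
c=cam('top'); w=cam('wrist')
a=cv2.resize(c['frame'][120:360,140:460],(400,300)); b=cv2.resize(w['frame'],(400,300))
cv2.imwrite('pics/m5.png',np.hstack([a,b])[:,:,::-1])
E
```

```text
24.23 [435.8 284.5 231.8] toolx 110.5 tilt [0.003 0.001] [ 0.2  0.1 -0.2] [-0.    0.03  0.05] 0.0856 0.0
handle 107.61 r 0.3865 T about nut -0.02
```

View pics/m5.png

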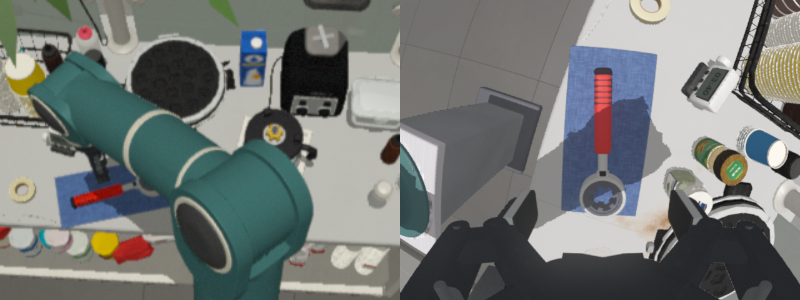

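The wrench lies flat on the mat (wrist view, ring at (603,195)), the gripper is clear, and the jars and timer look undisturbed. Handing in.

```bash
python3 -c "
from rig import r; print(r.job_done())"
```

```text
the job is handed in; nothing more can be done
None
```

I drove the nut until it was firm on its gasket (about 1.45 N m, roughly 15 N at the grip, well short of crushing), laid the wrench flat on the blue mat with the other things left alone, and handed the job in at about 24 s.

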